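# Sort an empty spice jar into the tipping glass caddy

## Task

Sort the empty spice jar for recycling: squeeze the two tabs of its red snap cap, lift the cap off and put it in the yellow tub for plastic. Then stand the bare glass jar gently, upright and without dropping it, on the free half of the green caddy's tipping tray and let go, so that the jar's own weight tips the tray and the jar goes down into the caddy; do not push the caddy or its tray with the hand. Leave the bowl, the oil bottle and the pastry cutter where they are.

Things in the scene. Friction and masses are not known exactly. Their poses are not given: they have to be found in the camera images.
- jar: Empty straight-sided clear glass spice jar with a white paper label band, upright on the counter: 40 mm diameter, 80 mm tall, about 0.11 kg, open 34 mm mouth. A bead 45 mm in diameter and 6 mm high rings the rim; the cap's hooks catch under it. Hold it round the glass, 15 to 65 mm above its foot. Origin: centre of its underside; z runs up its axis.
- cap: Red plastic snap cap on the jar, 0.03 kg: disc 45 mm in diameter, 5 mm thick, with two squeeze tabs opposite each other at its own +y and -y. With both ears squeezed together along y it lifts straight off; unsqueezed, the jar comes up with it. Origin: centre of the disc's underside, 80 mm above the jar's foot while on; z points up through the ears.
- ear_a (a point): Middle of the ear of the cap's +y tab. Each tab is a rocker hinged at the disc's edge (24.5 mm from the axis, 3 mm above the disc's underside): an ear 18 mm wide, 3 mm thick, rises 21 mm from the hinge, leaning out (65 mm over both ear tops); below the hinge a hooked arm hangs 13 mm down and catches under the bead.
- ear_b (a point): Middle of the ear of the cap's -y tab. Squeezed upright (52 mm over both ears, 5 to 9 N each, then a stop), the ears swing the hooks out clear of the bead; keep squeezing while lifting. Press on the ears only, finger tips above the hinges: the arms below need to swing out 5 mm. Released, the tabs spring back.
- caddy: Glass collection caddy fixed on the counter: grey bin 260 mm long (x), 170 mm wide (y), green cover 266 x 176 mm with its top 220 mm above the counter. The hatch in the cover (158 x 116 mm, x = -68 to +90 mm) is filled by the steel tipping tray. Empty inside, floor 5 mm. Origin: centre of its underside; x points from the tray's pivot to its free end.
- tray_spot (a point): Middle of the landing ring (58 mm across) on the free half of the steel tray, on its upper face: 70 mm from the pivot, on the middle line, 216 mm above the counter while level (4 mm below the cover's top); x = 40 mm, y = 0 in the caddy's frame. Its x axis points along the tray to the free end, z up; it tips with the tray.
- tray (a joint): Tipping angle, rad: 0 level, to 1.3 free end down. Tray 150 x 110 mm, side lips 4 mm, pivots on a rod along the caddy's y at its x = -30 mm; free end 115 mm from it. A counterweight holds it level (0.02 N m): the jar's weight tips it if it stands over 25 mm beyond the pivot. Smooth steel: the jar slides off into the caddy and the tray swings back level by itself in about 1 s.
- tub: Open yellow tub for plastic packaging, fixed on the counter: 220 mm long (its x), 170 mm wide (its y), 90 mm high, walls and floor 4 mm thick, empty. Origin: centre of its underside, z up.
- bowl: Blue plastic mixing bowl, 136 mm wide at the rim, 70 mm high, standing on the counter; leave it alone. Origin: centre of its underside.
- oil: Amber oil bottle with a yellow cap, 52 mm in diameter, 170 mm high; leave it alone. Origin: centre of its underside.
- cutter: Round steel pastry cutter, an open ring 60 mm in diameter, 25 mm high, lying flat on the counter; leave it alone. Origin: centre of its underside.
There are look-alikes about, which are no part of the job. Of the things like the cap, leave any that is blue; of the rest the larger one is meant.

How it is judged:
By the outcome, as a careful person would: the job done as asked, in the order asked, and still so for the second after the job is handed in, with the robot touching nothing.
It also fails if it takes over 59 s, if anything falls off the work surface, if the arm or the gripper's body presses on something with over 40 N, if the wrist force passes 120 N, or if a joint passes its speed limit or range.

## Robot

A 6-joint arm with a two-finger parallel gripper is mounted at the origin on the work surface. World frame = base frame: x ahead of the robot, y to its left, z up, the work surface at z = 0. Lengths are in m, angles in rad, forces in N, time in s.
With the tool pointing down it reaches from about 0.375 to 0.975 m from the base axis. Payload 3.8 kg.
Tool frame: the origin (TCP) lies on the centre line of the jaws, within the pads' length; the fingertips stand 14 mm ahead of it and the grasp point (between the pads) lies 5 mm behind it; z points along the fingers, x is the direction in which the jaws open and shut, and the axes are right-handed (so a half turn about z gives the same grasp; the last joint's range is limited). The gripper opens to 85 mm and grips with 20 to 120 N. Pads are 22 mm wide; open, the fingers measure 114 mm over their backs; the gripper's body (76 mm by 85 mm) begins 54 mm behind the grasp point. The pads swing forward as they close: fully open they stand 13 mm farther back than shut.
Start: joints at [1.295, 0.264, 1.604, -0, 1.274, -0.037], TCP at [0.16, 0.656, 0.245] pointing down, gripper open.
Joint ranges: [-2.63, 2.63], [-0.94, 2.18], [0.31, 2.57], [-1.31, 4.45], [0, 2.66], [-2.55, 2.55]. Speed limits (rad/s): [2.57, 2.57, 3.14, 3.14, 3.14, 3.14].

## Interface

Orientations are given as a rotation vector (axis times angle).
In Python, from workcell import bot gives the robot as it stands. The module is installed in compiled form; this text tells all that it offers.
- The arm moves only by the tool arm_command, never from a script. Its argument "steps" is one flat list of numbers, 7 for each row, row after row: the shift along the tool's x, y, z in units of 30 mm (1.0 is 30 mm), then the turn, a rotation vector about the tool's x, y, z in units of 6 degrees (1.0 is 6 degrees), then the opening, from 0 (shut) to 1 (fully open). In form: [tx, ty, tz, ax, ay, az, fingers, tx, ty, tz, ax, ay, az, fingers, ...]. A call has 1 to 10 rows; each row shifts and turns the commanded pose from where the row before left it, along the tool's axes as they then stand; what a row does not reach is not made up. A row lasts 1/8 s, in which the tool goes at most 62.5 mm and 10.7 degrees, less where a joint would pass 70% of its speed; a pose out of reach is approached as far as the arm can. A call is refused whole if a number of a shift passes 1 or a number of a turn 1, either way. A call with a gripper value outside its range is refused whole. The fingers move at their own pace and stop on an object; "squeeze" is the grip in N (left out, the last holds). Time passes only in rows, so rows that do not move let the fingers close. It gives the time, the measured TCP pose, the force and the opening at its end, in the units of the state.
- bot.read_state(): the state, without advancing time (a new reading comes with each control period).
- bot.read_camera(name): name is "scene" or "top"; returns a dict with "img" (480x640x3 uint8, red, green, blue), "camera_matrix" (3x3 intrinsics, pixels), "pose" (4x4, takes a point from camera to world coordinates). Camera axes: x right, y down, z forward; pixel columns grow to the right and rows downward; lengths in m; the calibration is good to about 2 mm. A picture is of the moment at which its call begins. There is no depth.
- bot.finish_job(): hands the job in, once; it reports no verdict.
The state is a dict: "time": time; "q": joint angles; "joint_vel": joint speeds; "joint_torque": joint torques, N m; "tool_pos": TCP position; "tcp_rot": TCP orientation; "wrist_force": force on the tool from outside, world axes, zero at the start; "torque": the same for the moment, N m; "width": opening from 0.0 (shut) to 1.0 (fully open).
Only numpy, scipy, OpenCV 4.12 (cv2) and the standard library are available. Lean on these libraries where they do the work, as an engineer would, in place of code of your own. Each camera call takes 0.05 s, during which the arm holds its last target.

## Working session

There is one attempt and no reset: what is moved stays moved. The work goes in short steps, Python scripts to look and compute and a tool call to move; the robot and the scene stay as the last step left them, time stands still between calls to the robot, and variables do not carry over. Pictures are saved under pics/ and viewed, and the job is handed in when it is done.

Besides the shell and the picture viewer there is one more tool, called as a command line: name --argument value ..., lists and objects as JSON in quotes. arm_command: Moves the arm, as the interface text tells. Its arguments: {"type":"object","properties":{"steps":{"type":"array","items":{"type":"number"}},"squeeze":{"type":"number"}},"required":["steps"]}

```bash
mkdir -p pics
cat > h.py <<'E'
import numpy as np, cv2
from workcell import bot
def shot(n,save):
    c=bot.read_camera(n); cv2.imwrite('pics/'+save,c['img'][:,:,::-1]); np.savez('pics/'+save[:-4]+'.npz',img=c['img'],K=c['camera_matrix'],P=c['pose']); return c
def load(save):
    d=np.load('pics/'+save+'.npz'); return d['img'],d['K'],d['P']
def onplane(K,P,u,v,z):
    d=P[:3,:3]@np.linalg.inv(K)@np.array([u,v,1.]); o=P[:3,3]; return o+d*(z-o[2])/d[2]
def proj(K,P,p):
    q=np.linalg.inv(P)@np.append(p,1); w=K@q[:3]; return w[:2]/w[2]
E
python3 - <<'E'
from h import *
for n in('scene','top'):
    c=shot(n,n+'0.png'); print(c['camera_matrix'].round(1).tolist(),c['pose'].round(4).tolist())
s=bot.read_state(); print(s)
E
```

```text
[[520.7, 0.0, 317.2], [0.0, 520.7, 239.5], [0.0, 0.0, 1.0]] [[0.9049, 0.3458, -0.248, 0.8204], [0.4255, -0.7449, 0.5139, -0.4299], [-0.007, -0.5706, -0.8212, 0.8536], [0.0, 0.0, 0.0, 1.0]]
[[517.8, 0.0, 319.3], [0.0, 517.8, 241.7], [0.0, 0.0, 1.0]] [[0.095, -0.972, 0.2148, 0.4046], [-0.9955, -0.0923, 0.0225, -0.0081], [-0.0021, -0.216, -0.9764, 1.0107], [0.0, 0.0, 0.0, 1.0]]
{'time': 0.1, 'q': array([ 1.29509070e+00,  2.64675109e-01,  1.60527720e+00,  5.00987521e-06,
        1.27371884e+00, -3.68549513e-02]), 'joint_vel': array([-0.00014359, -0.00089667, -0.00292621,  0.00029651, -0.00031302,
       -0.00072436]), 'joint_torque': array([ 2.39648172e-03, -5.16704750e+01, -3.68595672e+01, -4.90582568e-05,
        6.27026908e-03, -2.04034443e-06]), 'tool_pos': array([0.15948741, 0.6552119 , 0.24406686]), 'tcp_rot': array([ 2.46932684,  1.94019677, -0.00264322]), 'wrist_force': array([ 0.11243743,  0.71083421, -0.3599227 ]), 'torque': array([ 0.02011834,  0.0081598 , -0.00865701]), 'width': 0.9973925445586178}
```

View pics/scene0.png

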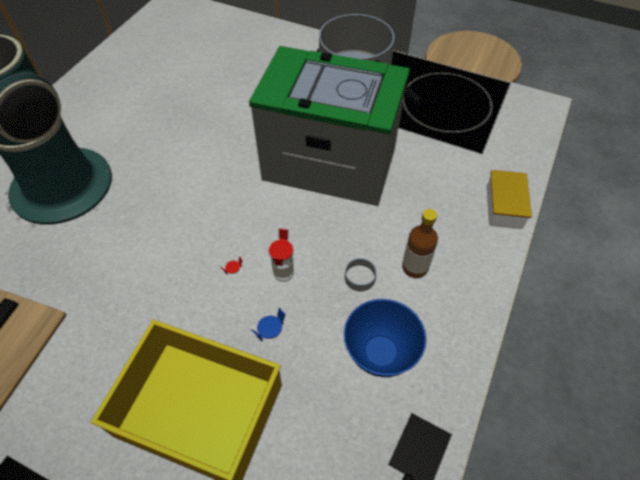

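View pics/top0.png

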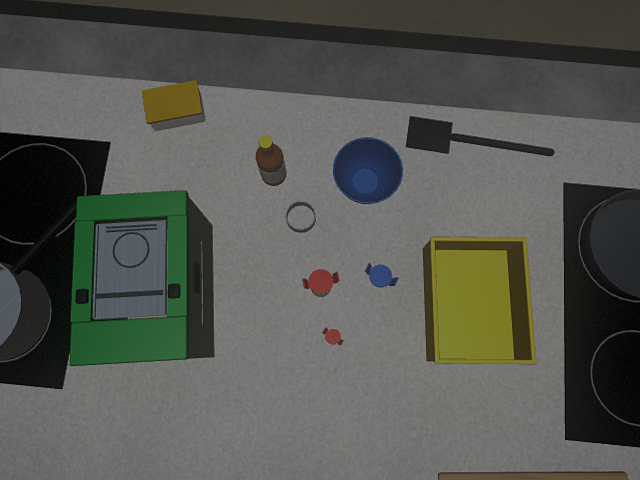

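Candidates that look like the cap, by top-view pixel:
- Red at (320,281), sitting on the glass jar. It is the larger red one.
- Small red at (333,336), lying on the counter.
- Blue at (380,275), excluded by its colour.

The red one at (320,281) fits. I'll confirm it in an enlarged crop and measure.

Run:
```python
from h import *
it,Kt,Pt=load('top0'); is_,Ks,Ps=load('scene0')
a=cv2.resize(it[230:360,270:420],None,fx=4,fy=4,interpolation=cv2.INTER_CUBIC)[:, :, ::-1]
b=cv2.resize(is_[215:300,210:310],None,fx=5,fy=5,interpolation=cv2.INTER_CUBIC)[:,:,::-1]
h=max(a.shape[0],b.shape[0]); 
cv2.imwrite('pics/cropa.png',a); cv2.imwrite('pics/cropb.png',b)
for n,im,K,P in(('top',it,Kt,Pt),('scene',is_,Ks,Ps)):
    hsv=cv2.cvtColor(im,cv2.COLOR_RGB2HSV)
    red=(((hsv[...,0]<6)|(hsv[...,0]>174))&(hsv[...,1]>130)&(hsv[...,2]>60)).astype(np.uint8)
    yel=((hsv[...,0]>24)&(hsv[...,0]<34)&(hsv[...,1]>130)).astype(np.uint8)
    grn=((hsv[...,0]>50)&(hsv[...,0]<75)&(hsv[...,1]>150)).astype(np.uint8)
    for nm,m in(('red',red),('yel',yel),('grn',grn)):
        nn,l,st,ce=cv2.connectedComponentsWithStats(m)
        for i in range(1,nn):
            if st[i,4]>15:
                r=cv2.minAreaRect(np.argwhere(l==i)[:,::-1].astype(np.float32))
                print(n,nm,st[i].tolist(),ce[i].round(1),np.round(cv2.boxPoints(r)).tolist())
```

```text
top red [303, 270, 36, 24, 515] [320.6 281. ] [[303.0, 270.0], [338.0, 270.0], [338.0, 293.0], [303.0, 293.0]]
top red [323, 328, 20, 17, 193] [332.3 336.4] [[321.0, 341.0], [324.0, 328.0], [344.0, 331.0], [341.0, 345.0]]
top yel [259, 136, 13, 13, 131] [265.  141.6] [[259.0, 136.0], [271.0, 136.0], [271.0, 148.0], [259.0, 148.0]]
top yel [431, 237, 105, 127, 9560] [474.6 304.3] [[430.0, 237.0], [531.0, 233.0], [535.0, 363.0], [434.0, 367.0]]
top grn [69, 192, 100, 174, 4758] [ 92.6 267. ] [[57.0, 364.0], [78.0, 182.0], [168.0, 192.0], [147.0, 374.0]]
top grn [168, 225, 2, 35, 39] [168.1 242.6] [[168.0, 225.0], [169.0, 225.0], [169.0, 259.0], [168.0, 259.0]]
top grn [139, 319, 13, 2, 16] [144.4 319.2] [[139.0, 319.0], [151.0, 319.0], [151.0, 320.0], [139.0, 320.0]]
top grn [111, 361, 15, 2, 17] [118.2 361.9] [[111.0, 362.0], [111.0, 361.0], [125.0, 361.0], [125.0, 362.0]]
scene red [269, 229, 24, 36, 502] [280.7 248.3] [[264.0, 256.0], [281.0, 227.0], [300.0, 239.0], [283.0, 268.0]]
scene red [225, 258, 16, 15, 159] [232.6 266.3] [[225.0, 258.0], [240.0, 258.0], [240.0, 272.0], [225.0, 272.0]]
scene yel [423, 209, 14, 12, 132] [429.4 214.7] [[423.0, 209.0], [436.0, 209.0], [436.0, 220.0], [423.0, 220.0]]
scene yel [91, 320, 189, 160, 13989] [194.2 406.5] [[90.0, 424.0], [137.0, 307.0], [282.0, 366.0], [234.0, 483.0]]
scene grn [250, 47, 161, 86, 5596] [330.2  90.8] [[249.0, 110.0], [260.0, 41.0], [411.0, 65.0], [400.0, 135.0]]
```

View pics/cropa.png

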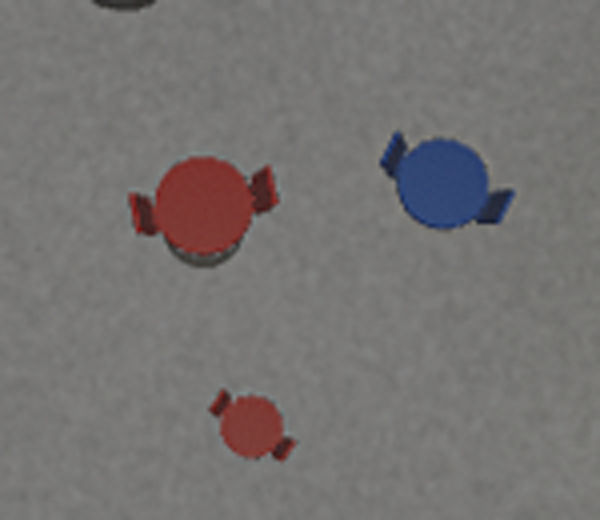

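View pics/cropb.png

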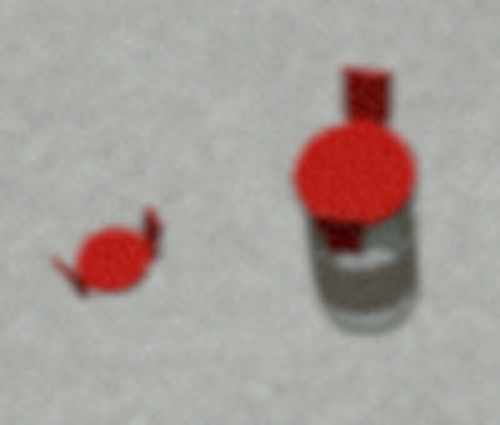

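The crop confirms it: the large red cap sits on the jar, its ears at top-view pixels of about (303,283) and (338,277). The small red one lies loose on the counter. Next I'll measure.

Run:
```python
from h import *
it,Kt,Pt=load('top0'); is_,Ks,Ps=load('scene0')
# disc by redness, brighter disc face ; min enclosing
def tri(a,b):
    A=[];B=[]
    for (K,P,u) in((Kt,Pt,a),(Ks,Ps,b)):
        M=K@np.linalg.inv(P)[:3]; A+= [u[0]*M[2]-M[0],u[1]*M[2]-M[1]]
    A=np.array(A); return np.linalg.lstsq(A[:,:3],-A[:,3],rcond=None)[0]
print('disc top tri',tri((320.6,280.8),(280.8,249.0)).round(4))
print('disc top@85',onplane(Kt,Pt,320.6,280.8,.085).round(4),'scene',onplane(Ks,Ps,280.8,249,.085).round(4))
L=onplane(Kt,Pt,303.4,283.3,.104);R=onplane(Kt,Pt,337.9,276.6,.104);d=R-L
print('ears',L.round(4),R.round(4),'mid',((L+R)/2).round(4),np.linalg.norm(d).round(4),np.arctan2(d[1],d[0]).round(3))
for n,K,P,pts in(('top',Kt,Pt,[(78,197),(187,191),(187,358),(70,364)]),('scene',Ks,Ps,[(250,104),(281,48),(411,67),(392,130)])):
    p=[onplane(K,P,*x,.220) for x in pts]; print(n,np.round(p,3).tolist(),'c',np.mean(p,0).round(4))
for n,K,P,pts in(('top',Kt,Pt,[(431,237),(526,237),(535,363),(426,362)]),('scene',Ks,Ps,[(155,320),(281,369),(237,479),(93,421)])):
    p=[onplane(K,P,*x,.09) for x in pts]; print(n,np.round(p,3).tolist(),'c',np.mean(p,0).round(4))
print('ring top',onplane(Kt,Pt,131,250,.216),'scene',onplane(Ks,Ps,351,90,.216))
print('oil',onplane(Kt,Pt,265,141.6,.17),'cut',onplane(Kt,Pt,301,217,.02),'bowl',onplane(Kt,Pt,368,170,.07))
def crop(im,x0,y0,w,h,f,n): cv2.imwrite('pics/'+n,cv2.resize(im[y0:y0+h,x0:x0+w],None,fx=f,fy=f,interpolation=cv2.INTER_CUBIC)[:,:,::-1])
crop(it,60,180,160,190,3,'c_cad.png'); crop(is_,240,40,180,100,4,'c_cad2.png')
```

```text
disc top tri [0.5375 0.0048 0.0846]
disc top@85 [0.5367 0.0041 0.085 ] scene [0.5383 0.0052 0.085 ]
ears [0.5267 0.0337 0.104 ] [ 0.5444 -0.0258  0.104 ] mid [0.5356 0.0039 0.104 ] 0.062 -1.283
top [[0.615, 0.401, 0.22], [0.641, 0.229, 0.22], [0.383, 0.19, 0.22], [0.358, 0.362, 0.22]] c [0.4994 0.2952 0.22  ]
scene [[0.391, 0.186, 0.22], [0.366, 0.357, 0.22], [0.621, 0.408, 0.22], [0.648, 0.23, 0.22]] c [0.5065 0.295  0.22  ]
top [[0.635, -0.189, 0.09], [0.652, -0.361, 0.09], [0.429, -0.379, 0.09], [0.412, -0.191, 0.09]] c [ 0.5319 -0.2799  0.09  ]
scene [[0.419, -0.206, 0.09], [0.642, -0.193, 0.09], [0.659, -0.355, 0.09], [0.432, -0.377, 0.09]] c [ 0.5381 -0.2827  0.09  ]
ring top [0.53831599 0.30289961 0.216     ] scene [0.5405991  0.30219257 0.216     ]
oil [0.75803463 0.1222231  0.17      ] cut [0.66906929 0.05568462 0.02      ] bowl [ 0.76074759 -0.06597638  0.07      ]
```

View pics/c_cad.png

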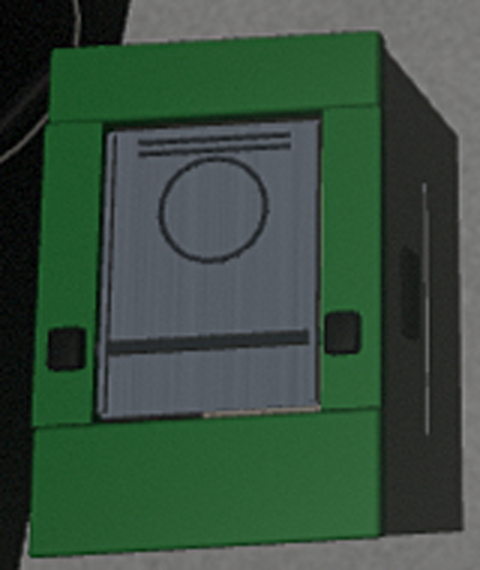

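View pics/c_cad2.png

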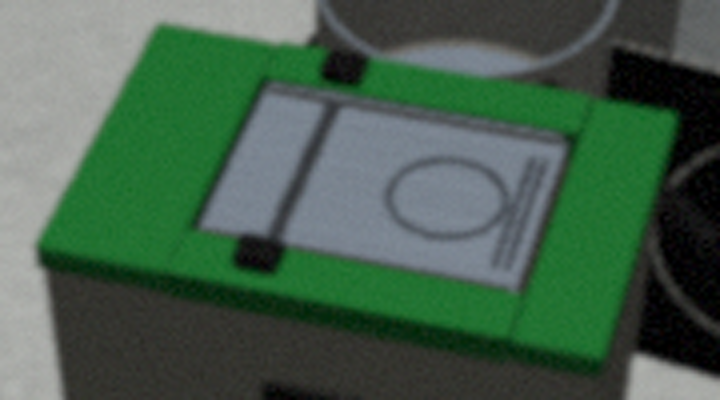

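```bash
cat >> h.py <<'E'
from scipy.spatial.transform import Rotation as Ro
def go(x,y,z,yaw):
    s=bot.read_state(); R=Ro.from_rotvec(s['tcp_rot']); M=R.as_matrix()
    t=M.T@(np.array([x,y,z])-s['tool_pos'])/.03
    Rt=np.array([[np.cos(yaw),np.sin(yaw),0],[np.sin(yaw),-np.cos(yaw),0],[0,0,-1]]).T
    Rt=np.column_stack([[np.cos(yaw),np.sin(yaw),0],[np.sin(yaw),-np.cos(yaw),0],[0,0,-1]])
    a=(R.inv()*Ro.from_matrix(Rt)).as_rotvec(degrees=True)/6
    print('t',round(s['time'],2),'pos',s['tool_pos'].round(4),'xang',np.arctan2(M[1,0],M[0,0]).round(4),'w',round(s['width'],3),'F',s['wrist_force'].round(2),'q6',s['q'][5].round(2))
    print('shift units (now frame)',t.round(3),'turn',a.round(3)); print('shift units (target frame)',(Rt.T@M@t).round(3))
E
python3 - <<'E'
from h import *
is_,Ks,Ps=load('scene0'); L=onplane(Ks,Ps,283.2,228.6,.104); print('L ear scene',L.round(4)); d=L[:2]-[.5383,.0052]; print(np.arctan2(d[1],d[0]),np.linalg.norm(d))
go(.5372,.0045,.20,1.858)
E
```

```text
L ear scene [0.529 0.035 0.104]
1.8746372123369328 0.03124663273741731
t 0.1 pos [0.1595 0.6552 0.2441] xang 1.3319 w 0.997 F [ 0.11  0.71 -0.36] q6 -0.04
shift units (now frame) [-18.093  17.365   1.505] turn [-0.006  0.019 -5.023]
shift units (target frame) [-24.368   5.93    1.469]
```

arm_command --steps '[0,0,-1,0,0,-1,1,0,0,-1,0,0,-1,1,0,0,-1,0,0,-1,1,0,0,-1,0,0,-1,1,0,0,-0.5,0,0,-1,1]'

```text
time: 0.72
tool_pos: [0.1598, 0.6562, 0.3822]
tcp_rot: [-1.879, -2.517, -0.003]
wrist_force: [-0.6, 0.4, 0.0]
width: 0.999
```

arm_command --steps '[-1,0.24,0,0,0,0,1,-1,0.24,0,0,0,0,1,-1,0.24,0,0,0,0,1,-1,0.24,0,0,0,0,1,-1,0.24,0,0,0,0,1,-1,0.24,0,0,0,0,1,-1,0.24,0,0,0,0,1,-1,0.24,0,0,0,0,1,-1,0.24,0,0,0,0,1,-1,0.24,0,0,0,0,1]'

```text
time: 1.98
tool_pos: [0.3133, 0.387, 0.3797]
tcp_rot: [1.884, 2.514, -0.001]
wrist_force: [-0.7, -0.4, 0.1]
width: 0.999
```

arm_command --steps '[-1,0.24,0,0,0,0,1,-1,0.24,0,0,0,0,1,-1,0.24,0,0,0,0,1,-1,0.24,0,0,0,0,1,-1,0.24,0,0,0,0,1,-1,0.24,0,0,0,0,1,-1,0.24,0,0,0,0,1,-1,0.24,0.5,0,0,0,1,-1,0.24,1,0,0,0,1,-1,0.24,1,0,0,0,1]'

```text
time: 3.22
tool_pos: [0.4667, 0.1195, 0.3043]
tcp_rot: [1.884, 2.514, 0.0]
wrist_force: [0.6, 0.4, 0.4]
width: 1.001
```

arm_command --steps '[-1,0.24,1,0,0,0,1,-1,0.24,1,0,0,0,1,-1,0.24,1,0,0,0,1,-1,0.24,0.5,0,0,0,1,0,0,0,0,0,0,1]'

```text
time: 3.85
tool_pos: [0.5269, 0.012, 0.198]
tcp_rot: [-1.885, -2.509, 0.004]
wrist_force: [-0.1, -0.1, -0.3]
width: 1.005
```

Run:
```python
from h import *
go(.5372,.0045,.145,1.858)
c=shot('scene','scene1.png')
cv2.imwrite('pics/c1.png',cv2.resize(c['img'][130:310,190:390],None,fx=3.3,fy=3.3,interpolation=cv2.INTER_CUBIC)[:,:,::-1])
```

```text
t 3.85 pos [0.5269 0.012  0.198 ] xang 1.8529 w 1.005 F [-0.11 -0.14 -0.29] q6 -1.88
shift units (now frame) [-0.337  0.267  1.765] turn [-0.039 -0.01  -0.048]
shift units (target frame) [-0.337  0.258  1.767]
```

View pics/c1.png

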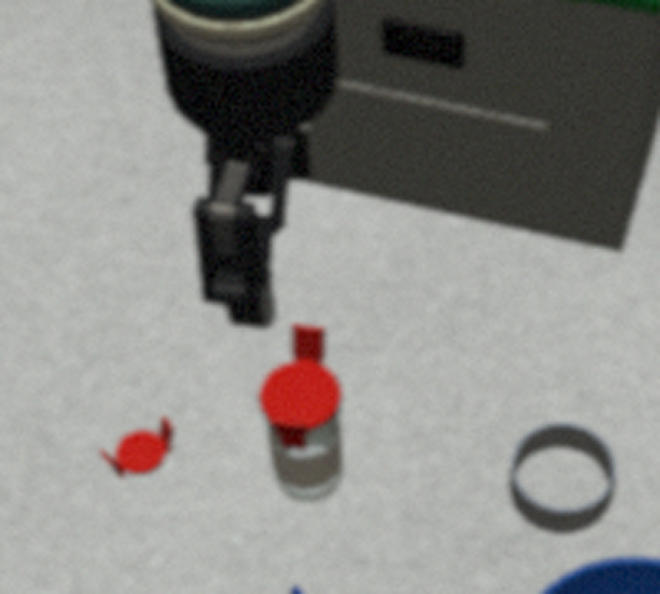

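Run:
```python
from h import *
im,K,P=load('scene1'); s=bot.read_state(); p=s['tool_pos']; M=Ro.from_rotvec(s['tcp_rot']).as_matrix()
for dz in(0,.007,.014):
  for dx in(-.0425,-.057):
    for dy in (-.011,.011):
      u=proj(K,P,p+M@[dx,dy,dz]); print(dz,dx,dy,((u-[190,130])*3.3).round(0))
```

```text
0 -0.0425 -0.011 [231. 309.]
0 -0.0425 0.011 [276. 315.]
0 -0.057 -0.011 [224. 334.]
0 -0.057 0.011 [270. 340.]
0.007 -0.0425 -0.011 [232. 318.]
0.007 -0.0425 0.011 [277. 324.]
0.007 -0.057 -0.011 [225. 342.]
0.007 -0.057 0.011 [271. 348.]
0.014 -0.0425 -0.011 [233. 326.]
0.014 -0.0425 0.011 [278. 332.]
0.014 -0.057 -0.011 [227. 351.]
0.014 -0.057 0.011 [272. 357.]
```

arm_command --steps '[-0.34,0.26,0,0,0,0,1,0,0,0.8,0,0,0,1,0,0,0.8,0,0,0,1,0,0,0.5,0,0,0,1,0,0,0,0,0,0,1]' --squeeze 20

```text
time: 4.53
tool_pos: [0.5375, 0.0062, 0.1365]
tcp_rot: [-1.882, -2.514, 0.002]
wrist_force: [0.6, -0.1, 0.9]
width: 1.001
```

Run:
```python
from h import *
go(.5372,.0045,.098,1.858)
c=shot('scene','scene2.png')
cv2.imwrite('pics/c2.png',cv2.resize(c['img'][130:310,190:390],None,fx=3.3,fy=3.3,interpolation=cv2.INTER_CUBIC)[:,:,::-1])
```

```text
t 4.53 pos [0.5375 0.0062 0.1365] xang 1.8564 w 1.001 F [ 0.59 -0.13  0.92] q6 -1.89
shift units (now frame) [-0.052 -0.025  1.285] turn [-0.016 -0.006 -0.016]
shift units (target frame) [-0.051 -0.027  1.285]
```

View pics/c2.png

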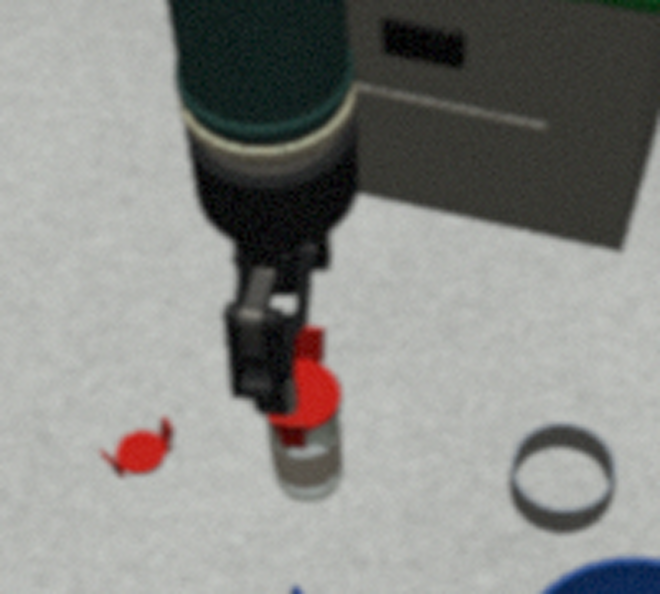

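The picture shows the gripper above the cap, with the near finger at about (272,405) in the crop and the jar below it. I'll go down, then close gently.

arm_command --steps '[-0.05,0,0.5,0,0,0,1,0,0,0.5,0,0,0,1,0,0,0.28,0,0,0,1,0,0,0,0,0,0,1]'

```text
time: 5.08
tool_pos: [0.5375, 0.0044, 0.0975]
tcp_rot: [-1.882, -2.512, 0.002]
wrist_force: [-0.2, -0.2, 0.6]
width: 1.0
```

Run:
```python
from h import *
go(.5372,.0045,.098,1.858)
c=shot('scene','scene3.png')
cv2.imwrite('pics/c3.png',cv2.resize(c['img'][180:310,220:350],None,fx=4.5,fy=4.5,interpolation=cv2.INTER_CUBIC)[:,:,::-1])
c=shot('top','top3.png')
cv2.imwrite('pics/c3t.png',cv2.resize(c['img'][220:340,260:400],None,fx=4.5,fy=4.5,interpolation=cv2.INTER_CUBIC)[:,:,::-1])
```

```text
t 5.08 pos [0.5375 0.0044 0.0975] xang 1.8556 w 1.0 F [-0.22 -0.25  0.56] q6 -1.89
shift units (now frame) [ 0.007 -0.01  -0.015] turn [-0.023 -0.008 -0.023]
shift units (target frame) [ 0.007 -0.01  -0.015]
```

View pics/c3.png

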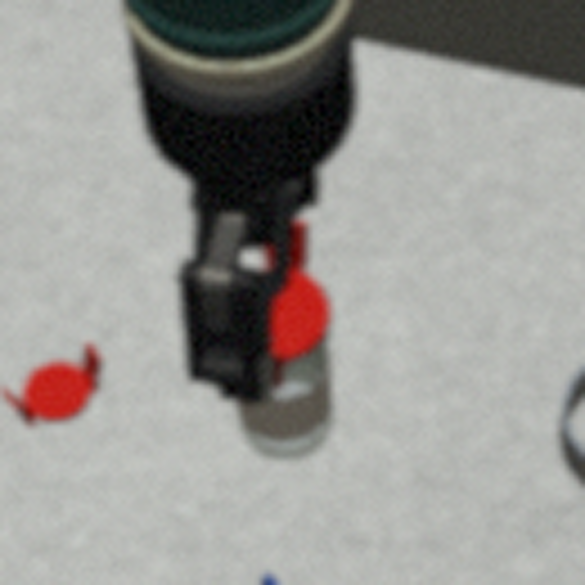

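View pics/c3t.png

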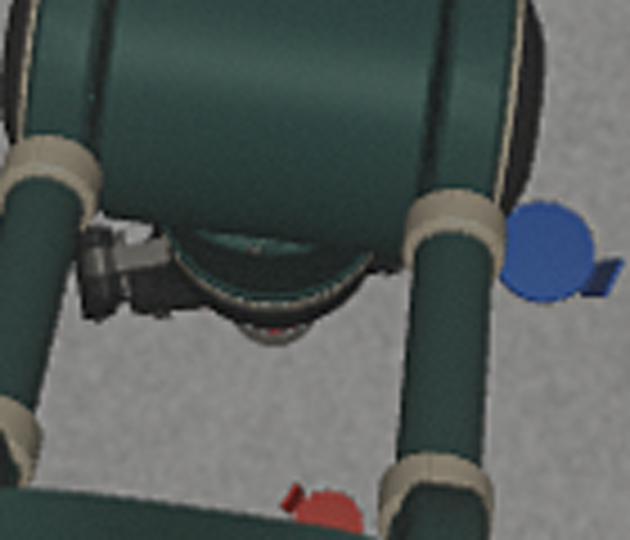

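arm_command --steps '[0,0,0,0,0,0,0.5,0,0,0,0,0,0,0.5,0,0,0,0,0,0,0.5,0,0,0,0,0,0,0.5,0,0,0,0,0,0,0.5,0,0,0,0,0,0,0.5]'

```text
time: 5.92
tool_pos: [0.5399, 0.0044, 0.1004]
tcp_rot: [1.882, 2.512, 0.003]
wrist_force: [-1.0, 0.8, 5.8]
width: 0.594
```

Run:
```python
from h import *
go(.5372,.0045,.098,1.858)
c=shot('scene','scene4.png')
cv2.imwrite('pics/c4.png',cv2.resize(c['img'][180:310,220:350],None,fx=4.5,fy=4.5,interpolation=cv2.INTER_CUBIC)[:,:,::-1])
```

```text
t 5.92 pos [0.5399 0.0044 0.1004] xang 1.8556 w 0.594 F [-1.    0.79  5.78] q6 -1.89
shift units (now frame) [ 0.03  -0.085  0.079] turn [ 0.027  0.009 -0.023]
shift units (target frame) [ 0.03  -0.085  0.079]
```

View pics/c4.png

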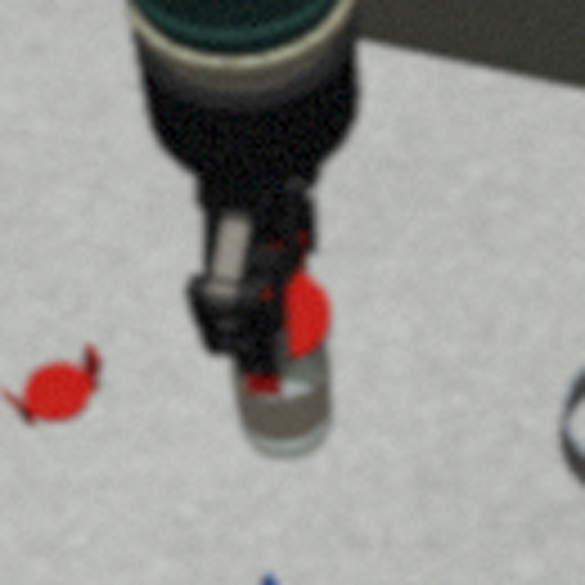

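The ears are squeezed to about 51 mm, and the hook at crop (263,383) has swung clear. I'll lift slowly.

arm_command --steps '[0,0,-0.25,0,0,0,0.5,0,0,-0.3,0,0,0,0.5,0,0,-0.3,0,0,0,0.5,0,0,-0.4,0,0,0,0.5,0,0,-0.4,0,0,0,0.5,0,0,0,0,0,0,0.5]'

```text
time: 6.72
tool_pos: [0.5397, 0.0043, 0.1501]
tcp_rot: [1.882, 2.512, 0.003]
wrist_force: [-1.6, -0.2, -0.5]
width: 0.594
```

Run:
```python
from h import *
go(.5372,.0045,.15,1.858)
c=shot('scene','scene5.png')
cv2.imwrite('pics/c5.png',cv2.resize(c['img'][160:310,210:360],None,fx=4,fy=4,interpolation=cv2.INTER_CUBIC)[:,:,::-1])
```

```text
t 6.72 pos [0.5397 0.0043 0.1501] xang 1.8556 w 0.594 F [-1.64 -0.23 -0.49] q6 -1.89
shift units (now frame) [ 0.029 -0.08   0.004] turn [ 0.028  0.009 -0.023]
shift units (target frame) [ 0.029 -0.079  0.004]
```

View pics/c5.png

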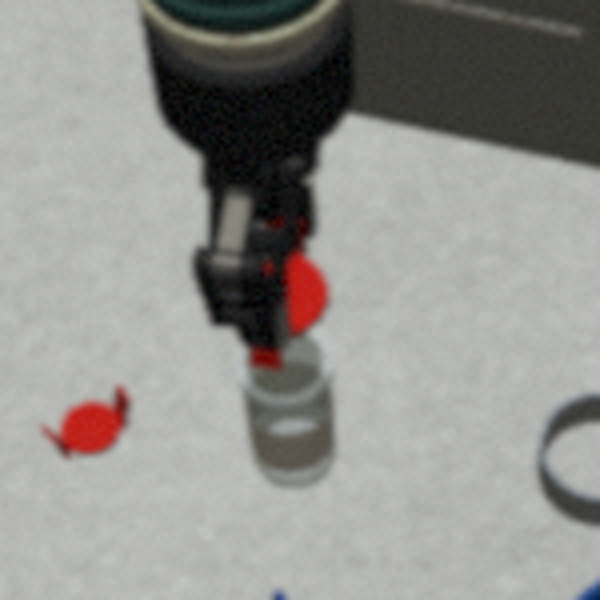

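The cap is off: it hangs in the fingers at crop (300,295), and the open jar is still standing at (290,420). Next, the tub.

Run:
```python
from h import *
go(.535,-.281,.20,1.67)
```

```text
t 6.78 pos [0.5391 0.0043 0.1493] xang 1.8556 w 0.595 F [-0.34 -0.43 -0.08] q6 -1.89
shift units (now frame) [-9.09  -2.801 -1.691] turn [0.015 0.004 1.772]
shift units (target frame) [-9.45  -1.079 -1.691]
```

arm_command --steps '[0,0,-0.8,0,0,0.9,0.5,0,0,-0.9,0,0,0.9,0.5,-0.7,-0.08,0,0,0,0,0.5,-1,-0.12,0,0,0,0,0.5,-1,-0.12,0,0,0,0,0.5,-1,-0.12,0,0,0,0,0.5,-1,-0.12,0,0,0,0,0.5,-1,-0.12,0,0,0,0,0.5,-1,-0.12,0,0,0,0,0.5,-1,-0.12,0,0,0,0,0.5]'

```text
time: 8.02
tool_pos: [0.5328, -0.229, 0.1986]
tcp_rot: [-2.111, -2.325, 0.001]
wrist_force: [1.0, -0.2, 0.6]
width: 0.597
```

arm_command --steps '[-1,-0.12,0,0,0,0,0.5,-0.75,-0.12,0.3,0,0,0,0.5,0,0,1,0,0,0,0.5,0,0,1,0,0,0,0.5,0,0,1,0,0,0,0.5,0,0,0,0,0,0,0.5]'

```text
time: 8.78
tool_pos: [0.5282, -0.2795, 0.0963]
tcp_rot: [-2.107, -2.32, 0.002]
wrist_force: [-0.0, -0.1, -0.1]
width: 0.595
```

Run:
```python
from h import *
go(.535,-.281,.042,1.67)
c=shot('scene','scene6.png');c=shot('top','top6.png')
```

```text
t 8.78 pos [ 0.5282 -0.2795  0.0963] xang 1.6671 w 0.595 F [-0.04 -0.13 -0.09] q6 -2.2
shift units (now frame) [-0.081  0.231  1.81 ] turn [-0.063 -0.047 -0.028]
shift units (target frame) [-0.073  0.219  1.812]
```

View pics/scene6.png

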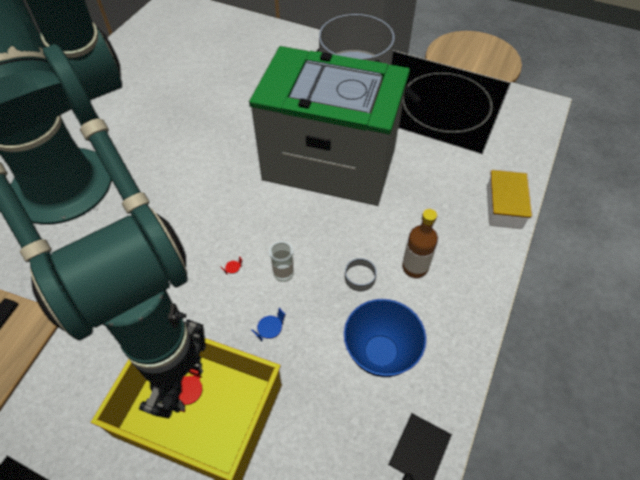

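View pics/top6.png

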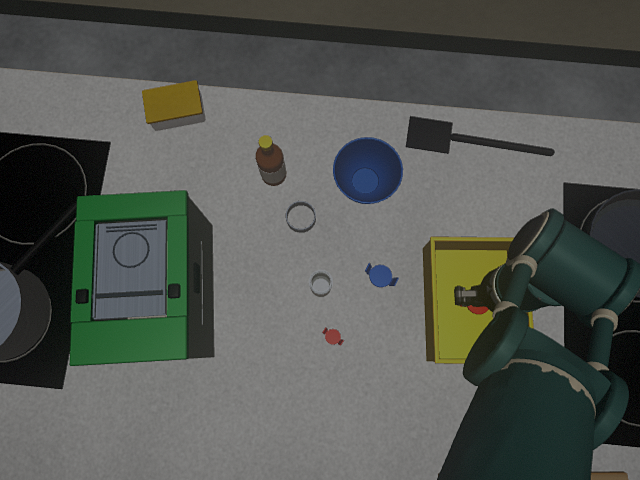

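The cap is over the middle of the tub, at top-view pixel (478,307), and the jar stands bare at (320,284). I'll lower the cap close to the floor.

arm_command --steps '[0,0.2,0.7,0,0,0,0.5,0,0,0.7,0,0,0,0.5,0,0,0.45,0,0,0,0.5,0,0,0,0,0,0,0.5,0,0,0,0,0,0,0.8,0,0,0,0,0,0,0.85,0,0,0,0,0,0,0.85,0,0,0,0,0,0,0.85]'

```text
time: 9.88
tool_pos: [0.5374, -0.2808, 0.0453]
tcp_rot: [2.112, 2.325, 0.0]
wrist_force: [-0.4, -0.1, -0.6]
width: 0.851
```

arm_command --steps '[0,0,-0.6,0,0,0,0.9,0,0,-1,0,0,0,0.9,0,0,-1,0,0,0,0.9,0,0,-1,0,0,0,0.9,0,0,-1,0,0,0,0.9]'

```text
time: 10.5
tool_pos: [0.5374, -0.2807, 0.1855]
tcp_rot: [2.111, 2.325, 0.001]
wrist_force: [0.2, -0.7, -0.0]
width: 0.902
```

Run:
```python
from h import *
go(.5372,.0045,.15,1.72)
c=shot('scene','scene7.png')
cv2.imwrite('pics/c7.png',cv2.resize(c['img'][220:480,80:400],None,fx=2,fy=2)[:,:,::-1])
c=shot('top','top7.png')
cv2.imwrite('pics/c7t.png',cv2.resize(c['img'][220:380,280:560],None,fx=2.5,fy=2.5)[:,:,::-1])
```

```text
t 10.5 pos [ 0.5374 -0.2807  0.1855] xang 1.6671 w 0.902 F [ 0.21 -0.67 -0.  ] q6 -2.19
shift units (now frame) [9.466 0.906 1.175] turn [ 0.013  0.01  -0.505]
shift units (target frame) [9.404 1.407 1.183]
```

View pics/c7.png

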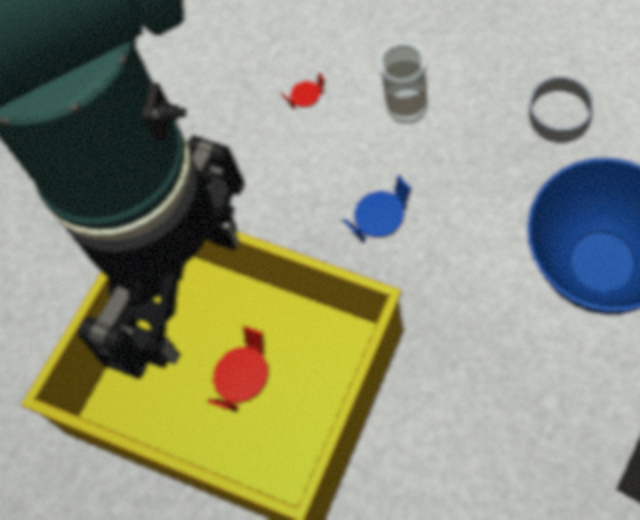

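View pics/c7t.png

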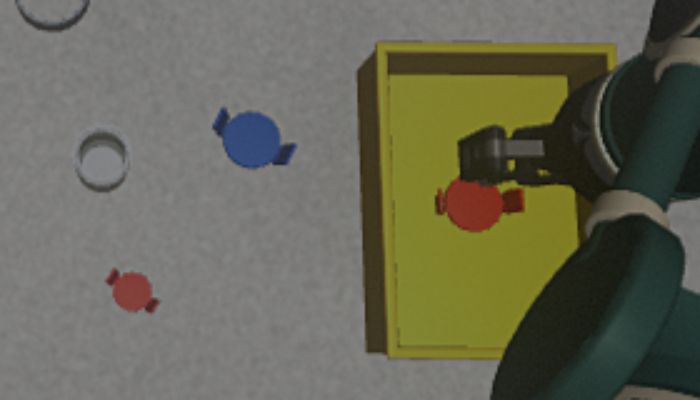

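The cap lies on the tub floor at scene crop (240,375), and the bare jar still stands. I'll re-measure the jar from its rim.

Run:
```python
from h import *
i,K,P=load('top7'); 
cv2.imwrite('pics/j1.png',cv2.resize(i[260:310,295:345],None,fx=8,fy=8,interpolation=cv2.INTER_CUBIC)[:,:,::-1])
i,K,P=load('scene7')
cv2.imwrite('pics/j2.png',cv2.resize(i[235:290,255:310],None,fx=8,fy=8,interpolation=cv2.INTER_CUBIC)[:,:,::-1])
a=cv2.imread('pics/j1.png');b=cv2.imread('pics/j2.png');cv2.imwrite('pics/j.png',np.hstack([a[:400],b[:400,:400]]))
```

```text
(no output)
```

View pics/j.png

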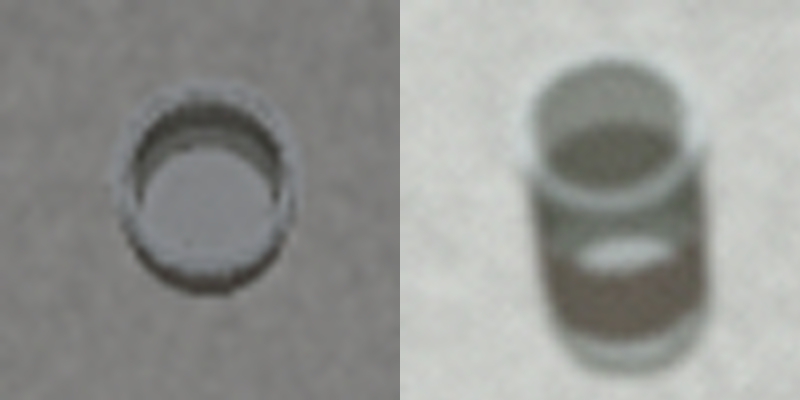

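Run:
```python
from h import *
i,K,P=load('top7'); print(onplane(K,P,320.3,280.8,.08).round(4))
i,K,P=load('scene7'); print(onplane(K,P,281.1,250.9,.08).round(4))
go(.5378,.0045,.15,1.72)
```

```text
[0.5374 0.0048 0.08  ]
[0.5388 0.0046 0.08  ]
t 10.6 pos [ 0.54   -0.2822  0.1891] xang 1.6671 w 0.904 F [ 0.04 -0.11  0.88] q6 -2.19
shift units (now frame) [9.527 0.837 1.255] turn [ 0.074  0.056 -0.505]
shift units (target frame) [9.461 1.349 1.302]
```

arm_command --steps '[0.5,0.1,0,0,0,-0.5,1,1,0.14,0,0,0,0,1,1,0.14,0,0,0,0,1,1,0.14,0,0,0,0,1,1,0.14,0,0,0,0,1,1,0.14,0,0,0,0,1,1,0.14,0,0,0,0,1,1,0.14,0,0,0,0,1,1,0.14,0,0,0,0,1,0.9,0.14,0,0,0,0,1]'

```text
time: 11.85
tool_pos: [0.5347, 0.0063, 0.181]
tcp_rot: [-2.045, -2.381, 0.003]
wrist_force: [0.0, 0.0, 0.5]
width: 0.997
```

arm_command --steps '[0,0,0.9,0,0,0,1,0,0,0,0,0,0,1]'

```text
time: 12.1
tool_pos: [0.533, 0.0055, 0.1522]
tcp_rot: [-2.043, -2.378, 0.008]
wrist_force: [-1.9, -0.8, -0.2]
width: 0.999
```

Run:
```python
from h import *
go(.538,.0047,.05,1.72)
```

```text
t 12.1 pos [0.533  0.0055 0.1522] xang 1.7221 w 0.999 F [-1.95 -0.84 -0.19] q6 -1.76
shift units (now frame) [-0.058  0.187  3.407] turn [-0.075 -0.016  0.02 ]
shift units (target frame) [-0.052  0.161  3.408]
```

arm_command --steps '[-0.04,0.16,0,0,0,0,1,0,0,0.9,0,0,0,1,0,0,0.9,0,0,0,1,0,0,0.9,0,0,0,1,0,0,0.6,0,0,0,1,0,0,0,0,0,0,1]' --squeeze 25

```text
time: 12.85
tool_pos: [0.5407, 0.0036, 0.0559]
tcp_rot: [-2.049, -2.378, 0.003]
wrist_force: [0.3, -0.1, 0.2]
width: 1.003
```

Run:
```python
from h import *
go(.538,.0047,.046,1.72)
c=shot('scene','scene8.png')
cv2.imwrite('pics/c8.png',cv2.resize(c['img'][180:310,220:350],None,fx=4.5,fy=4.5,interpolation=cv2.INTER_CUBIC)[:,:,::-1])
```

```text
t 12.85 pos [0.5407 0.0036 0.0559] xang 1.7192 w 1.003 F [ 0.26 -0.07  0.2 ] q6 -1.76
shift units (now frame) [ 0.049 -0.081  0.329] turn [-0.024 -0.004 -0.008]
shift units (target frame) [ 0.049 -0.082  0.329]
```

View pics/c8.png

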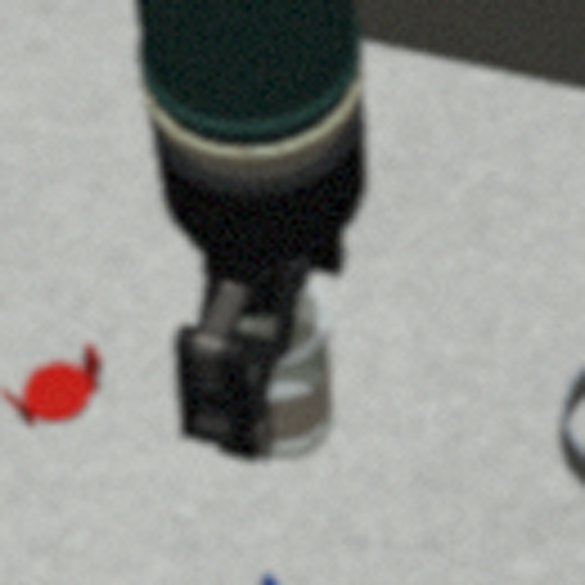

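arm_command --steps '[0.04,-0.06,0.33,0,0,0,1,0,0,0,0,0,0,0.7,0,0,0,0,0,0,0.55,0,0,0,0,0,0,0.3,0,0,0,0,0,0,0.3,0,0,0,0,0,0,0.3,0,0,0,0,0,0,0.3]'

```text
time: 13.78
tool_pos: [0.54, 0.0047, 0.0475]
tcp_rot: [2.05, 2.38, 0.001]
wrist_force: [-1.2, -0.5, 5.5]
width: 0.485
```

Run:
```python
from h import *
go(.538,.0047,.046,1.72)
```

```text
t 13.78 pos [0.54   0.0047 0.0475] xang 1.7194 w 0.485 F [-1.2  -0.48  5.5 ] q6 -1.76
shift units (now frame) [ 0.01  -0.067  0.051] turn [ 0.009  0.002 -0.005]
shift units (target frame) [ 0.01  -0.067  0.051]
```

The jar is gripped at 41 mm width. I'll lift it slowly at first, well above the cover, and then carry it over.

arm_command --steps '[0,0,-0.3,0,0,0,0.3,0,0,-0.8,0,0,0,0.3,0,0,-1,0,0,0,0.3,0,0,-1,0,0,0,0.3,0,0,-1,0,0,0,0.3,0,0,-1,0,0,0,0.3,0,0,-1,0,0,0,0.3,0,0,-1,0,0,0,0.3,0,0,-1,0,0,0,0.3,0,0,-1,0,0,0,0.3]'

```text
time: 15.02
tool_pos: [0.5388, 0.0047, 0.3205]
tcp_rot: [-2.05, -2.38, 0.001]
wrist_force: [-1.1, 0.3, -1.3]
width: 0.484
```

Run:
```python
from h import *
go(.540,.3025,.32,1.726)
c=shot('scene','scene9.png')
cv2.imwrite('pics/c9.png',cv2.resize(c['img'][60:310,150:400],None,fx=2.4,fy=2.4,interpolation=cv2.INTER_CUBIC)[:,:,::-1])
```

```text
t 15.03 pos [0.5388 0.0047 0.3205] xang 1.7194 w 0.484 F [-1.12  0.25 -1.26] q6 -1.76
shift units (now frame) [9.81  1.509 0.016] turn [-0.012 -0.002 -0.063]
shift units (target frame) [9.8   1.573 0.016]
```

View pics/c9.png

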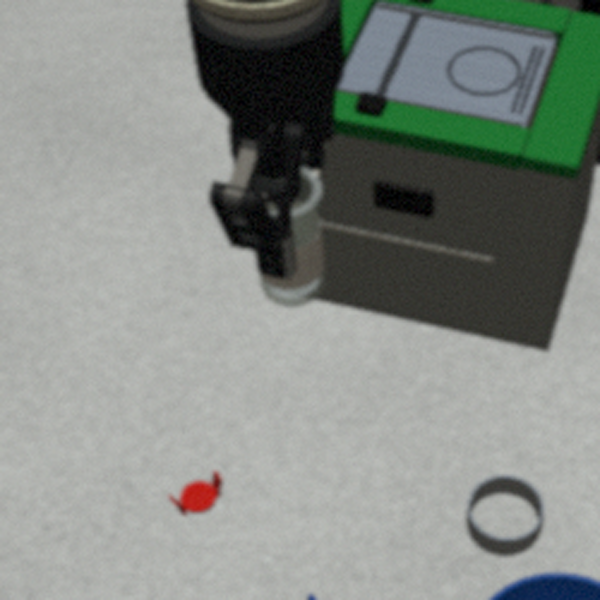

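arm_command --steps '[0.5,0.1,-0.4,0,0,0,0.3,1,0.16,0,0,0,0,0.3,1,0.16,0,0,0,0,0.3,1,0.16,0,0,0,0,0.3,1,0.16,0,0,0,0,0.3,1,0.16,0,0,0,0,0.3,1,0.16,0,0,0,0,0.3,1,0.16,0,0,0,0,0.3,1,0.16,0,0,0,0,0.3,0.8,0.16,0,0,0,0,0.3]'

```text
time: 16.32
tool_pos: [0.5427, 0.2893, 0.3302]
tcp_rot: [-2.048, -2.38, 0.004]
wrist_force: [0.1, 0.0, -1.0]
width: 0.482
```

arm_command --steps '[0.5,0.04,0,0,0,-0.05,0.3,0,0,0,0,0,0,0.3,0,0,0,0,0,0,0.3]'

```text
time: 16.7
tool_pos: [0.5428, 0.3018, 0.3319]
tcp_rot: [2.044, 2.385, -0.001]
wrist_force: [0.1, 0.0, -1.4]
width: 0.481
```

Run:
```python
from h import *
for k in range(3): go(.540,.3025,.2645,1.726)
c=shot('scene','scene10.png')
cv2.imwrite('pics/c10.png',cv2.resize(c['img'][0:220,220:440],None,fx=2.7,fy=2.7,interpolation=cv2.INTER_CUBIC)[:,:,::-1])
```

```text
t 16.7 pos [0.5428 0.3018 0.3319] xang 1.7243 w 0.481 F [ 0.06  0.01 -1.39] q6 -1.26
shift units (now frame) [ 0.038 -0.09   2.245] turn [-0.003  0.007 -0.016]
shift units (target frame) [ 0.037 -0.09   2.245]
t 16.7 pos [0.5428 0.3018 0.3319] xang 1.7243 w 0.481 F [ 0.06  0.01 -1.39] q6 -1.26
shift units (now frame) [ 0.038 -0.09   2.245] turn [-0.003  0.007 -0.016]
shift units (target frame) [ 0.037 -0.09   2.245]
t 16.7 pos [0.5428 0.3018 0.3319] xang 1.7243 w 0.481 F [ 0.06  0.01 -1.39] q6 -1.26
shift units (now frame) [ 0.038 -0.09   2.245] turn [-0.003  0.007 -0.016]
shift units (target frame) [ 0.037 -0.09   2.245]
```

View pics/c10.png

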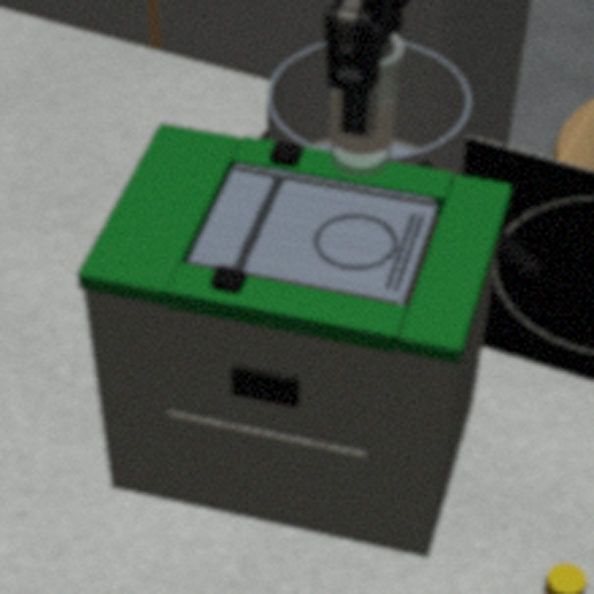

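arm_command --steps '[0.03,-0.06,0.6,0,0,0,0.3,0,0,0.7,0,0,0,0.3,0,0,0.5,0,0,0,0.3,0,0,0.25,0,0,0,0.3,0,0,0,0,0,0,0.3,0,0,0,0,0,0,0.3]'

```text
time: 17.5
tool_pos: [0.5413, 0.3034, 0.2712]
tcp_rot: [2.044, 2.385, 0.002]
wrist_force: [-0.6, 0.6, -0.9]
width: 0.485
```

Run:
```python
from h import *
go(.540,.3025,.2645,1.726)
c=shot('scene','scene11.png')
cv2.imwrite('pics/c11.png',cv2.resize(c['img'][20:150,270:420],None,fx=4.5,fy=4.5,interpolation=cv2.INTER_CUBIC)[:,:,::-1])
go(.540,.3025,.2645,1.726)
```

```text
t 17.5 pos [0.5413 0.3034 0.2712] xang 1.7247 w 0.485 F [-0.57  0.55 -0.92] q6 -1.25
shift units (now frame) [-0.022 -0.049  0.224] turn [ 0.012 -0.004 -0.012]
shift units (target frame) [-0.021 -0.049  0.224]
t 17.55 pos [0.5415 0.3034 0.2715] xang 1.7248 w 0.48 F [-1.28 -0.25 -1.02] q6 -1.25
shift units (now frame) [-0.023 -0.053  0.232] turn [ 0.016 -0.005 -0.012]
shift units (target frame) [-0.022 -0.052  0.233]
```

View pics/c11.png

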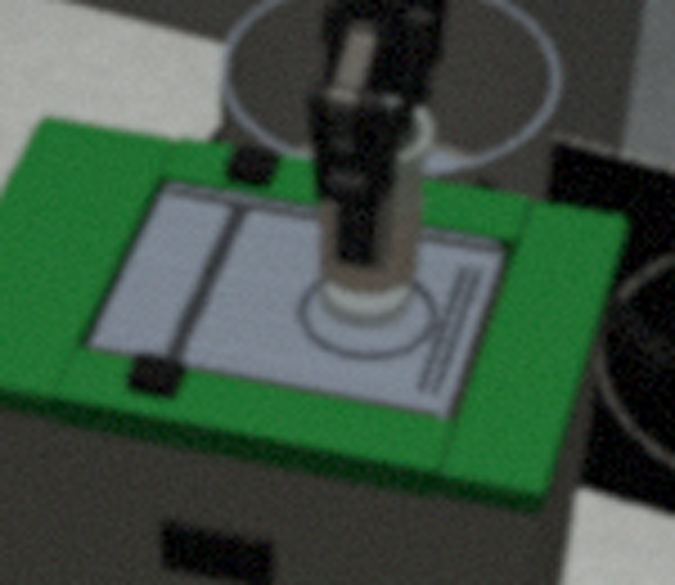

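arm_command --steps '[-0.02,-0.04,0.1,0,0,0,0.3,0,0,0.09,0,0,0,0.3,0,0,0,0,0,0,0.3,0,0,0,0,0,0,0.3]'

```text
time: 18.05
tool_pos: [0.5398, 0.3023, 0.2648]
tcp_rot: [-2.044, -2.386, 0.0]
wrist_force: [-0.1, 0.5, -1.2]
width: 0.485
```

Run:
```python
from h import *
c=shot('scene','scene12.png')
cv2.imwrite('pics/c12.png',cv2.resize(c['img'][40:130,290:400],None,fx=6,fy=6,interpolation=cv2.INTER_CUBIC)[:,:,::-1])
for i in range(3):
    go(.540,.3025,.2645,1.726); bot.read_camera('top')
```

```text
t 18.1 pos [0.5399 0.3024 0.2648] xang 1.7247 w 0.483 F [-0.41  0.04 -1.73] q6 -1.25
shift units (now frame) [0.004 0.005 0.011] turn [ 0.001 -0.    -0.012]
shift units (target frame) [0.004 0.005 0.011]
t 18.15 pos [0.5399 0.3024 0.2649] xang 1.7247 w 0.486 F [ 0.86  0.82 -1.9 ] q6 -1.25
shift units (now frame) [0.003 0.005 0.012] turn [ 0.001 -0.    -0.012]
shift units (target frame) [0.003 0.005 0.012]
t 18.2 pos [0.5399 0.3023 0.2649] xang 1.7247 w 0.485 F [-0.02 -0.17 -1.46] q6 -1.25
shift units (now frame) [0.004 0.005 0.012] turn [ 0.001 -0.    -0.013]
shift units (target frame) [0.004 0.005 0.012]
```

View pics/c12.png

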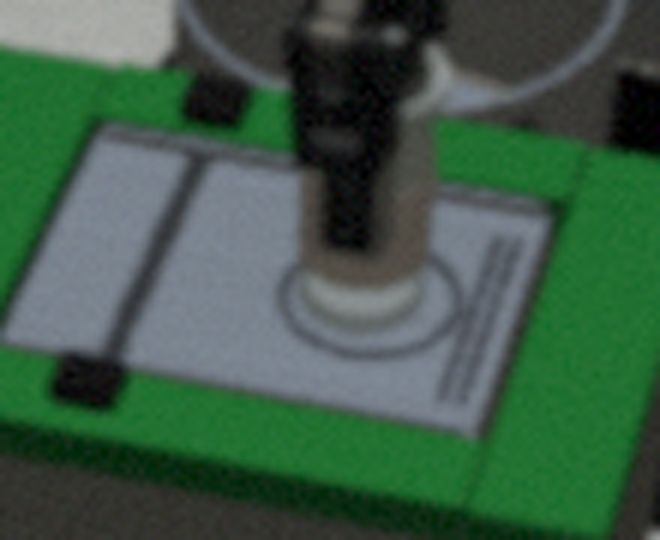

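Force still shows the full jar weight, so there is no contact yet. I'll creep down in 1 mm steps.

arm_command --steps '[0,0,0.03,0,0,0,0.3,0,0,0,0,0,0,0.3]'

```text
time: 18.5
tool_pos: [0.5398, 0.3023, 0.2637]
tcp_rot: [-2.044, -2.386, 0.0]
wrist_force: [0.1, 0.7, -1.7]
width: 0.482
```

Run:
```python
from h import *
F=[]
for i in range(5):
    s=bot.read_state();F.append(s['wrist_force'][2]); c=bot.read_camera('top')
print(np.round(F,2),np.mean(F).round(2),s['tool_pos'].round(4))
c=shot('scene','scene13.png')
cv2.imwrite('pics/c13.png',cv2.resize(c['img'][40:130,290:400],None,fx=6,fy=6,interpolation=cv2.INTER_CUBIC)[:,:,::-1])
```

```text
[-1.71 -1.5  -0.4  -1.54 -2.21] -1.47 [0.5398 0.3023 0.2639]
```

View pics/c13.png

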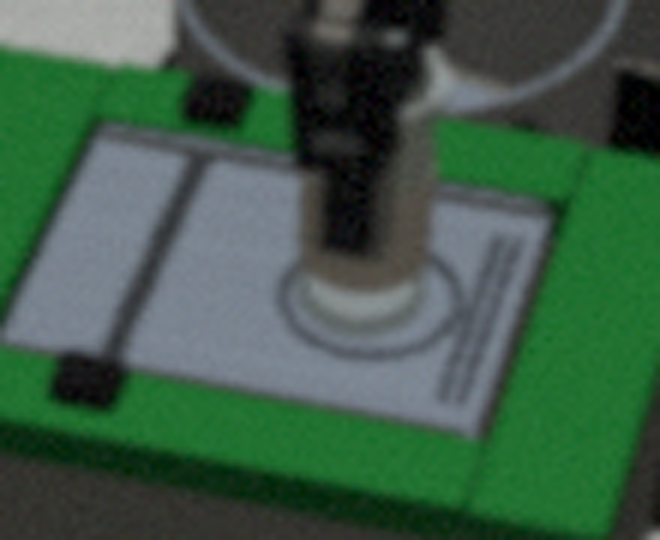

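arm_command --steps '[0,0,0.03,0,0,0,0.3,0,0,0,0,0,0,0.3,0,0,0,0,0,0,1,0,0,0,0,0,0,1,0,0,0,0,0,0,1,0,0,0,0,0,0,1,0,0,0,0,0,0,1]'

```text
time: 19.68
tool_pos: [0.5399, 0.3023, 0.2631]
tcp_rot: [2.044, 2.386, 0.0]
wrist_force: [0.2, 0.3, -0.7]
width: 1.004
```

Run:
```python
from h import *
c=shot('scene','scene14.png')
s=bot.read_state(); print(s['time'],s['tool_pos'],s['wrist_force'],s['width'])
cv2.imwrite('pics/c14.png',cv2.resize(c['img'][20:150,270:420],None,fx=4.5,fy=4.5,interpolation=cv2.INTER_CUBIC)[:,:,::-1])
```

```text
19.725 [0.53984006 0.30233059 0.26298796] [-0.0634044   0.6521311   0.36006534] 0.997279591993271
```

View pics/c14.png

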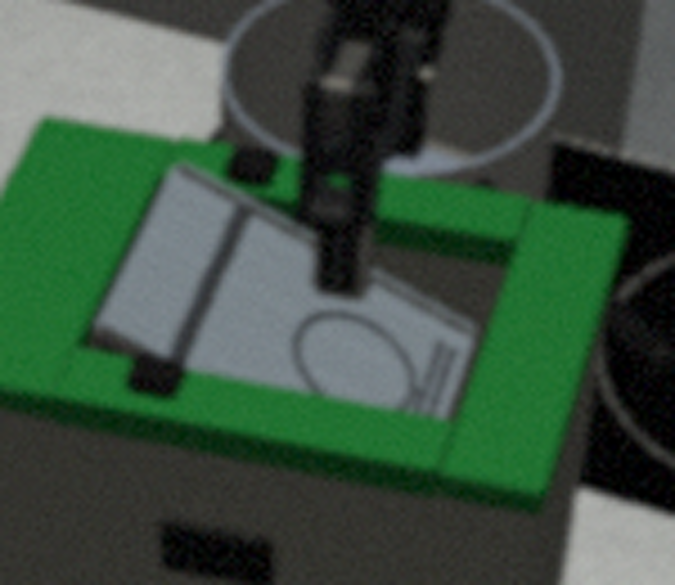

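The tray is tipped, the jar has gone into the caddy and the tray is swinging back. I'll retreat straight up.

arm_command --steps '[0,0,-0.6,0,0,0,1,0,0,-1,0,0,0,1,0,0,-1,0,0,0,1,0,0,-1,0,0,0,1,0,0,-1,0,0,0,1,-1,-0.5,0,0,0,0,1,-1,-1,0,0,0,0,1,-1,-1,0,0,0,0,1,-1,-1,0,0,0,0,1,-1,-1,0,0,0,0,1]'

```text
time: 20.98
tool_pos: [0.4286, 0.1324, 0.4027]
tcp_rot: [2.043, 2.385, 0.003]
wrist_force: [0.2, 0.1, 0.6]
width: 1.0
```

arm_command --steps '[-1,0,0,0,0,0,1,-1,0,0,0,0,0,1,0,0,0,0,0,0,1,0,0,0,0,0,0,1,0,0,0,0,0,0,1,0,0,0,0,0,0,1]'

```text
time: 21.72
tool_pos: [0.4386, 0.0748, 0.401]
tcp_rot: [-2.042, -2.387, 0.0]
wrist_force: [-0.0, -0.4, 0.1]
width: 1.001
```

Run:
```python
from h import *
shot('scene','scene15.png');shot('top','top15.png')
s=bot.read_state(); print(s['time'],s['tool_pos'],s['wrist_force'],s['width'])
```

```text
21.825 [0.43858534 0.07463722 0.40092103] [0.24738988 0.00750822 0.20761508] 1.0012142549336
```

View pics/scene15.png

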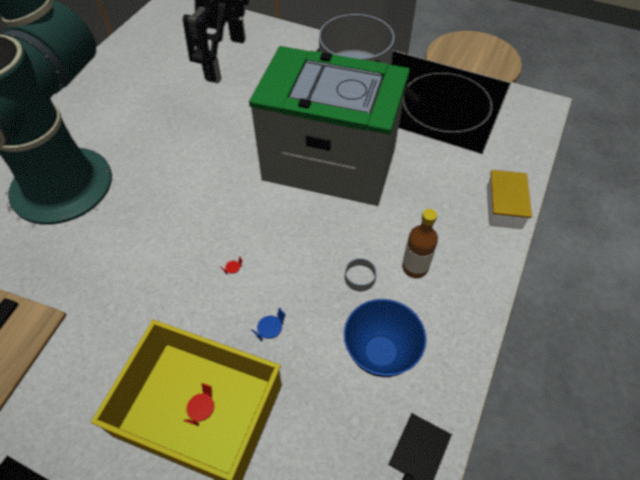

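View pics/top15.png

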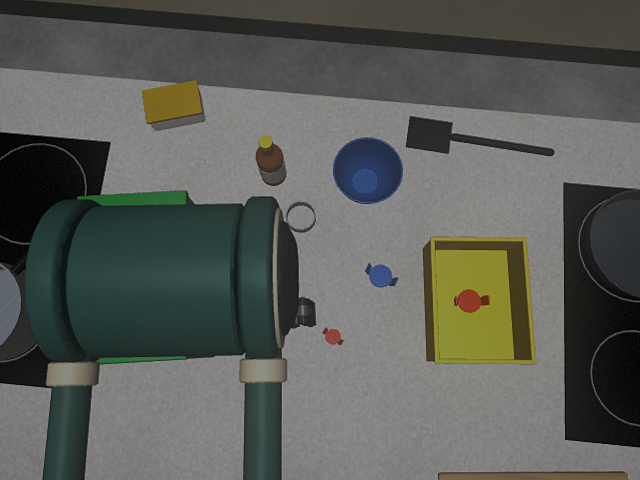

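Both views show what they should. The tray is level again at scene (340,85), the jar is gone from the counter, the cap is in the tub at (200,406), and everything else is where it was. I'm handing in the job.

```bash
python3 -c "
from workcell import bot
print(bot.finish_job())"
```

```text
the job is handed in; nothing more can be done
None
```

The job is done and was handed in at about 22 s of the 59 s allowed. I squeezed the red cap's ears to about 51 mm, lifted it off while the jar stayed standing, and set it down on the floor of the yellow tub. I then carried the jar upright to the landing ring, lowered it to within about 1 mm of the tray, and let go. It tipped the tray, slid into the caddy, and I moved the hand straight up.

The last pictures show the tray level again, the jar gone from counter and tray, and the cap lying in the tub. The bowl, oil bottle, cutter and both look-alike caps are where they were.

Three checks were less than certain:
- **Touch on the tray:** the moment the jar met the tray did not show clearly in the noisy wrist force, so the height came from the arm's reading and the camera pictures.
- **Jar inside the caddy:** I never saw the jar inside the closed caddy. I take it to be there because the tray tipped and swung back and the jar is nowhere else in view.
- **Squeeze width:** the squeezed ears read about 1.5 mm narrower than the stated 52 mm; the cap still came off cleanly.

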